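# Clamp a glued block in the ratchet press

## Robot

A 7-joint arm with a two-finger parallel gripper is mounted at the origin on the work surface. World frame = base frame: x ahead of the robot, y to its left, z up, the work surface at z = 0. Lengths are in mm, angles in rad, forces in N, time in s.
With the tool pointing down it reaches from about 400 to 850 mm from the base axis. Payload 4.5 kg.
Tool frame: the origin (TCP) lies at the very end of the fingers, on their centre line; the grasp point (between the pads) lies 19 mm behind it (pinch_z is the distance from the TCP to the grasp point, in mm); z points along the fingers, y is the line along which they close (so a half turn about z gives the same grasp; the last joint's range is limited). The gripper opens to 88 mm and grips with 3 to 60 N. Pads are 18 mm wide; open, the fingers measure 123 mm over their backs; the gripper's body (75 mm by 187 mm) begins 45 mm behind the grasp point.
Start: joints at [1.382, 0.689, -0.195, 1.565, 0.157, 0.902, -0.215], TCP at [138.129, -609.571, 205.543] pointing down, gripper open.
Joint ranges: [-3.01, 3.01], [-0.46, 2.08], [-1.47, 1.51], [0.13, 2.56], [-1, 4.14], [0.04, 2.09], [-2.66, 2.66]. Speed limits (rad/s): [2.57, 2.57, 3.14, 3.14, 3.14, 3.14, 3.14].

## Interface

Orientations are given as a rotation vector (axis times angle).
In Python, from rig import goto, move_l, set_joints, grip, wait, ik, read_camera, camera_params, MotionError, finish_job, current_time_s, current_joint_pos, current_dq, current_tau, current_eef_pos, current_tcp_rot, current_ft_force, current_torque, current_width, current_grip_force, pinch_z gives the robot as it stands. The module is installed in compiled form; this text tells all that it offers. Calls block until the motion is done:
- goto(position, orientation): joint-space move of the TCP to a pose.
- move_l(position, v=150, rot=None, until_force=None): straight line of the TCP; rot=None keeps the orientation; v is the mean speed in mm/s. With until_force (N) it stops when the force on the tool has changed by that much, and returns True; else False.
- set_joints(angles): joint-space move.
- grip(opening, newtons=None): opening from 0.0 (shut) to 1.0 (fully open); newtons is the grip in N (None keeps the last); returns when the fingers have stopped.
- wait(seconds).
- ik(position, orientation): joint angles nearest the present ones, or None.
- read_camera(name): name is "scene" or "top"; returns (picture, depth): 400x640x3 uint8, red, green, blue; 400x640 float32, mm along the optical axis (not along the pixel's ray), 0 where there is no reading.
- camera_params(name): a dict with "fx", "fy", "cx", "cy" (pixels), "R" (3x3) and "t" (3): a world point X has camera coordinates R X + t. Camera axes: x right, y down, z forward; pixel columns grow to the right and rows downward; lengths in mm; the calibration is good to about 2 mm. A picture is of the moment at which its call begins. camera_params takes no time and is no camera call.
A pose or a line that the arm cannot do raises MotionError and nothing moves.
- finish_job(): hands the job in; it is judged then, once.
Readings, each from a call of its own:
- current_time_s(): time.
- current_joint_pos(): joint angles.
- current_dq(): joint speeds.
- current_tau(): joint torques, N m.
- current_eef_pos(): TCP position.
- current_tcp_rot(): TCP orientation.
- current_ft_force(): force on the tool from outside, world axes, zero at the start.
- current_torque(): the same for the moment, N m.
- current_width(): opening from 0.0 (shut) to 1.0 (fully open).
- current_grip_force(): force on a finger pad.
Only numpy, scipy, OpenCV 4.12 (cv2) and the standard library are available. Lean on these libraries where they do the work, as an engineer would, in place of code of your own. Each camera call takes 0.05 s, during which the arm holds its last target. There are 200 camera calls.

## Task

Stand the three-layer glued block in the blue press between the yellow jaw and the back stop, layers facing the jaws, then work the red lever back and forth, notch by notch, until the block is held firmly but not crushed (45 to 125 N). Push the lever by its grip with the fingers, without squeezing the grip or ramming it. Leave the lever swung back at its home end and leave the other things on the bench where they are.

Things in the scene. Friction and masses are not known exactly. Their poses are not given: they have to be found in the camera images.
- press: Blue ratchet press bolted to the bench: base x -70 to 80, y -75 to 245, 14 mm thick. Origin: on the bench under the wheel axis; z up. Clamping line: along +y at x = 18 mm; in order the yellow jaw, the bed, the dark steel back stop (50 mm wide, top 56 mm up) that faces the jaw. The stop was left 62 to 83 mm from the jaw face (as at the start); its place is not reported.
- wheel (a point): Centre of the toothed wheel's top, on the lever axis, 52 mm above the bench; radius 45 mm. 12 teeth: 0.524 rad a notch. Each notch drives the jaw's carriage 6 mm towards the press's +y and an orange catch holds it; it cannot be wound back. The wheel's angle is not reported; at the start the catch is seated on a tooth.
- bed (a point): Point on the top of the base plate (14 mm above the bench), on the clamping line at x = 18, y = 140 mm of the press: about the middle of the place for the block. Same axes as the press.
- jaw: Yellow jaw, 44 wide, 10 thick, 40 mm high, top 56 mm above the bench. Origin: centre of the face that meets the block; press axes. A 7 N/mm spring joins it to the carriage (not reported): once the block is pinched the jaw stands still and the clamping force grows about 42 N a notch (6 mm of carriage travel). Right force, left on the block: 45 to 125 N.
- lever: Red lever; origin on the bench on the wheel axis, x along the arm to the grip, z up; arm's top 71 mm up. Swings 0.78 rad between stops; starts at home. Power stroke: counterclockwise from above (grip towards the press's -y). A notch is gained beyond 0.62 rad from home; return to within 0.03 rad of home to catch the next tooth. Stays where left. 
- lever_axis (a point): Point on the lever's axis, 72 mm above the bench. Force at the grip: the power stroke takes 0 to 1 N unloaded, plus 0.096 N for each newton of clamping force, so about 4 N more for each notch after the bite, and about 5 to 12.5 N in all when the clamping force is right. The return stroke takes 0.5 to 1 N.
- grip (a point): On the lever, centre of its upright black round grip (17 mm diameter, 62 mm tall, from 71 to 133 mm above the bench), 105 mm above the bench, 120 mm from the wheel axis. Its sleeve is thin: the fingers may press on it with at most 40 N in all (the two fingers' forces add up, so a pinch of 20 N is already too much): straddle it loosely, or push it from one side and then the other.
- grip_home (a point): Fixed point on the press where grip stands when the lever is at its home stop (its arm then points 0.38 rad clockwise of the press's -x, seen from above; mid swing is about -x).
- block: Glued wooden block of three layers (brown, green, pale) stacked along its y, 46 mm (x) by 50 mm (y) by 60 mm high, about 0.1 kg, standing loose on the bench. Origin: centre of its underside. In the press its y lies along the press's y, either way round.
- purple_offcut: Bystander: purple wooden offcut lying flat, 75 by 45 by 22 mm. Origin: centre of its underside.
- paint_can: Bystander: paint can with a yellow label, 64 mm diameter, 85 mm tall. Origin: centre of its underside.
- glue_pot: Bystander: open white plastic pot, 64 mm diameter at the rim, 60 mm tall. Origin: centre of its underside.
There are look-alikes about, which are no part of the job. Leave any pink or purple look-alike of the block alone.

How it is judged (in metres and radians):
On the way, in this order (a step that is already met when the one before it is completed fails the run):
1. the block stands in the press between jaw and back stop, let go (x of block in the frame of press between 0.004 and 0.032 m and y of block in the frame of press between 0.128 and 0.172 m and z of block in the frame of press between 0.009 and 0.02 m and angle between block's own z axis and vertical below 0.15 rad and angle between the y axis of block and the y axis of press, either way round below 0.2 rad and contact force between the fingers and block below 0.3 N), for 0.2 s.
2. the jaw has been ratcheted firmly onto the block (more than 45 N) (contact force between jaw and block above 45 N), for 0.2 s.
At the end, for the whole second after the job is handed in: The block stands upright (within 0.15 rad) and at rest on the press's bed, square to the jaws within 0.2 rad and within 14 mm of the clamping line, pinched by the jaw with 45 to 125 N; the lever's grip is within 12 mm of its home point (x of block in the frame of press between 0.004 and 0.032 m and y of block in the frame of press between 0.128 and 0.172 m and z of block in the frame of press between 0.009 and 0.02 m and angle between block's own z axis and vertical below 0.15 rad and angle between the y axis of block and the y axis of press, either way round below 0.2 rad and contact force between jaw and block between 45 and 125 N and horizontal distance between grip and grip_home below 0.012 m and linear speed of block below 0.01 m/s); the robot touches nothing.
It fails at once if the block is crushed: the jaw presses on it with more than 125 N (contact force between jaw and block above 125 N).
It fails at once if the lever's grip is squeezed or rammed: the fingers press on it with more than 40 N in all (contact force between the fingers and lever above 40 N).
It fails at once if the purple offcut is moved by more than 30 mm (distance of purple_offcut from where it was at the start of the episode above 0.03 m).
It fails at once if the paint can is moved by more than 30 mm (distance of paint_can from where it was at the start of the episode above 0.03 m).
It fails at once if the glue pot is moved by more than 30 mm (distance of glue_pot from where it was at the start of the episode above 0.03 m).
It also fails if it takes over 72 s, if anything falls off the work surface, if the arm or the gripper's body presses on something with over 40 N, if the wrist force passes 120 N, or if a joint passes its speed limit or range.

## Working session

There is one attempt and no reset: what is moved stays moved. The work goes in short steps, each a Python script; the robot and the scene stay as the last script left them, time stands still between calls to the robot, and variables do not carry over. Pictures are saved under pics/ and viewed, at most 10 in all, crops included, and the job is handed in when it is done.

```bash
mkdir -p pics; ls; python3 - <<'E'
from rig import *
import cv2,numpy as np
for n in("scene","top"):
    p,d=read_camera(n); np.savez(f"{n}0.npz",p=p,d=d); cv2.imwrite(f"pics/{n}0.png",p[:,:,::-1])
    c=camera_params(n); print(n,c, 'campos',-np.array(c['R']).T@np.array(c['t']))
print(current_tcp_rot(),pinch_z,current_time_s())
E
```

```text
pics
scene {'fx': 396.0222318128095, 'fy': 396.0222318128095, 'cx': 316.2732661773679, 'cy': 196.43669940053428, 'R': array([[ 0.48766651,  0.87301885, -0.00441227],
       [ 0.62673084, -0.35360001, -0.69438857],
       [-0.60777449,  0.33586475, -0.71958672]]), 't': array([-289.74551121, -249.0542816 , 1398.49117136])} campos [1147.35643677 -304.81618751  832.11678967]
top {'fx': 378.88350071675353, 'fy': 378.88350071675353, 'cx': 323.21449009031016, 'cy': 206.00287654124293, 'R': array([[-0.00582676, -0.99993529,  0.00977081],
       [-0.99148343,  0.0045057 , -0.1301549 ],
       [ 0.13010246, -0.01044598, -0.99144553]]), 't': array([  47.12317056,  552.42120146, 1167.89488335])} campos [ 396.04505081   56.83088042 1229.34405451]
[-3.12048022e+00 -3.49260016e-01  4.80567771e-04] 18.700000000000003 0.1
```

View pics/scene0.png

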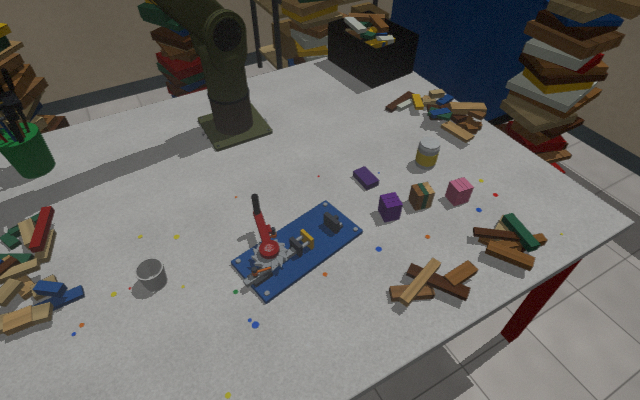

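View pics/top0.png

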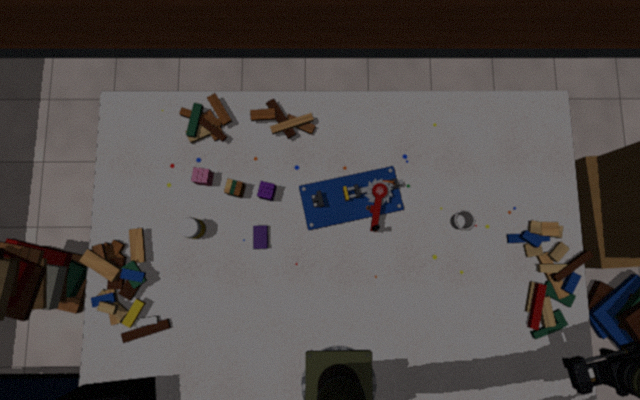

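Scene view: candidates for the block are brown/green/pale at (421,196), purple at (390,207) and pink at (459,192). In the top view these are (235,187), (267,190) and (202,176). Only the brown/green/pale one fits the description. The press is at top (352,197), with the hub at (379,190) and the grip at about (375,225). I'll enlarge to confirm.

```bash
cat > h.py <<'E'
from rig import *
import numpy as np, cv2
def cam(n):
    c=camera_params(n); return np.array([[c['fx'],0,c['cx']],[0,c['fy'],c['cy']],[0,0,1]]),np.array(c['R']),np.array(c['t'])
def plane(n,uv,z):
    K,R,t=cam(n); uv=np.atleast_2d(np.asarray(uv,float)); C=-R.T@t
    r=np.c_[uv,np.ones(len(uv))]@np.linalg.inv(K).T@R
    return C+r*((z-C[2])/r[:,2])[:,None]
def pts(n,d):
    K,R,t=cam(n); v,u=np.mgrid[:400,:640]
    P=np.stack([u,v,np.ones_like(u)],-1)@np.linalg.inv(K).T*d[...,None]
    return (P-t)@R
def tri(a,b):
    A=[];y=[]
    for n,uv in(("scene",a),("top",b)):
        K,R,t=cam(n); p=np.linalg.inv(K)@[*uv,1]
        for i in(0,1): A.append(R[i]-p[i]*R[2]); y.append(p[i]*t[2]-t[i])
    return np.linalg.lstsq(np.array(A),np.array(y),rcond=None)[0]
E
python3 - <<'E'
from h import *
I={n:np.load(n+"0.npz") for n in("scene","top")}
def crop(n,x,y,w,h,k): 
    return cv2.resize(cv2.convertScaleAbs(I[n]['p'][y:y+h,x:x+w,::-1],alpha=1.7),None,fx=k,fy=k,interpolation=cv2.INTER_CUBIC)
a=crop("scene",225,160,260,145,3); b=crop("top",180,160,260,85,3)
cv2.imwrite("pics/crop0.png",cv2.resize(np.vstack([a,b]),None,fx=.85,fy=.85))
# blue base in both
for n in I:
    p=I[n]['p']; hsv=cv2.cvtColor(p,cv2.COLOR_RGB2HSV)
    m=cv2.inRange(hsv,(105,120,40),(122,255,255)); P=pts(n,I[n]['d'])
    k,l,s,c=cv2.connectedComponentsWithStats(m)
    for i in range(1,k):
        if s[i,4]>500 : 
            print(n,s[i],c[i]); u=np.argwhere(l==i)[:,::-1]; z=np.median(P[l==i][:,2]);print('z',z)
            if s[i,0]<320 or n=="top":
                W=plane(n,u,14)[:,:2].astype(np.float32); r=cv2.minAreaRect(W); print(r,cv2.boxPoints(r))
    r=cv2.inRange(hsv,(0,150,60),(8,255,255))|cv2.inRange(hsv,(174,150,60),(180,255,255))
    x,y,w,h=(225,160,260,145) if n=="scene" else (180,160,260,85)
    q=np.zeros_like(r); q[y:y+h,x:x+w]=r[y:y+h,x:x+w]
    k,l,s,c=cv2.connectedComponentsWithStats(q)
    for i in range(1,k):
        if s[i,4]>20: print('red',s[i],c[i],np.percentile(P[l==i],[5,50,95],axis=0).round())
E
```

```text
scene [  391     0   155   121 10506] [468.24842947  45.17770798]
z -82.19939819934302
scene [ 254  201  108  101 3311] [307.46511628 247.02265177]
z 14.39541902185407
((586.791259765625, -47.22688293457031), (149.57821655273438, 317.61279296875), 11.8180570602417) [[ 481.06317   92.89614]
 [ 546.11176 -217.9842 ]
 [ 692.51935 -187.34991]
 [ 627.47076  123.53044]]
red [255 214  24  42 400] [265.18   236.5675] [[ 497. -148.   69.]
 [ 565. -122.   72.]
 [ 614. -108.   74.]]
top [ 299  167   97   63 2712] [339.53429204 198.65781711]
z 13.261132954917127
((583.4569091796875, -46.06727600097656), (145.56629943847656, 315.4847106933594), 11.95201301574707) [[ 479.58435   93.18261]
 [ 544.9188  -215.46283]
 [ 687.32947 -185.31717]
 [ 621.995    123.32828]]
top [593 275  47  70 896] [614.91071429 312.11941964]
z -570.0590817112602
((219.96803283691406, -916.44384765625), (133.23553466796875, 195.74099731445312), 38.18933868408203) [[  107.09871  -880.70764]
 [  228.11797 -1034.5546 ]
 [  332.83734  -952.18005]
 [  211.8181   -798.3331 ]]
red [370 184  17  42 314] [377.14649682 202.78343949] [[ 498. -146.   67.]
 [ 557. -120.   71.]
 [ 611. -106.   74.]]
```

View pics/crop0.png

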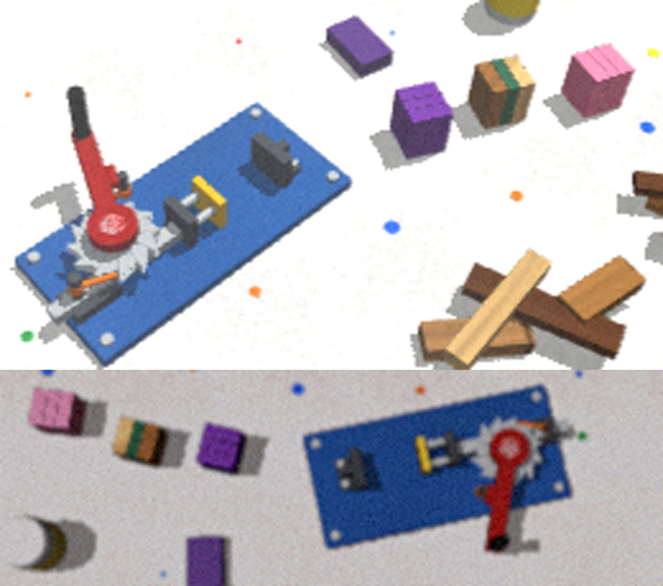

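The crop confirms it: the brown/green/pale block is between the plain purple and pink ones (scene (421,196), top (235,187)). Next I measure the block, jaw, stop, hub and grip from both views.

```bash
python3 - <<'E'
from h import *
np.set_printoptions(suppress=True,precision=1)
I={n:np.load(n+"0.npz") for n in("scene","top")}
print('hub',tri((269.3,248.2),(380,190.6)))
yaw=.2075; R2=np.array([[np.cos(yaw),-np.sin(yaw)],[np.sin(yaw),np.cos(yaw)]]); O=np.array([597.4,-130.8])
seed=plane("scene",(421,190),55)[0][:2]; print('block seed',seed,plane("top",(235,187),50)[0])
for n in I:
    p=I[n]['p']; d=cv2.medianBlur(I[n]['d'],3); P=pts(n,d); hsv=cv2.cvtColor(p,cv2.COLOR_RGB2HSV)
    near=np.hypot(P[...,0]-seed[0],P[...,1]-seed[1])<48
    col=hsv[...,1]>50
    m=near&(P[...,2]>54)&(P[...,2]<68)
    W=P[m]; print(n,'block top n',len(W),'z',np.median(W[:,2]),'rect',cv2.minAreaRect(W[:,:2].astype(np.float32)),'mean',W.mean(0))
    g=near&(hsv[...,0]>60)&(hsv[...,0]<95)&(hsv[...,1]>80)&(P[...,2]>54)
    if g.sum()>5: print(' green',g.sum(),P[g].mean(0), cv2.fitLine(P[g][:,:2].astype(np.float32),2,0,.1,.1).ravel())
    # press frame
    L=(P[...,:2]-O)@R2; inp=(L[...,0]>-60)&(L[...,0]<75)&(L[...,1]>0)&(L[...,1]<240)
    y=inp&(hsv[...,0]>18)&(hsv[...,0]<34)&(hsv[...,1]>120)&(P[...,2]>30)
    print(' jaw',y.sum(),np.percentile(np.c_[L[y],P[y][:,2]],[3,50,97],axis=0).tolist(), np.argwhere(y)[:,::-1].min(0),np.argwhere(y)[:,::-1].max(0))
    s=inp&(L[...,1]>150)&(P[...,2]>25)
    print(' stop',s.sum(),np.percentile(np.c_[L[s],P[s][:,2]],[3,50,97],axis=0).tolist())
    s&=(P[...,2]>50);print(' stoptop',np.percentile(np.c_[L[s],P[s][:,2]],[3,50,97],axis=0).tolist())
    Lg=(P[...,:2]-O)@R2; q=(Lg[...,0]<-80)&(Lg[...,0]>-150)&(abs(Lg[...,1]-40)<50)&(P[...,2]>85)
    print(' grip',q.sum(),np.percentile(np.c_[Lg[q],P[q]],[3,50,97],axis=0).tolist())
    t=q&(P[...,2]>128); print(' griptop',t.sum(),P[t].mean(0),Lg[t].mean(0))
E
```

```text
hub [ 596.5 -130.8   68.9]
block seed [611.7 322.2] [612.5 322.2  50. ]
scene block top n 247 z 59.659708355389256 rect ((612.9697265625, 326.89556884765625), (51.07127380371094, 47.52558517456055), 76.82576751708984) mean [614.9 324.9  59.3]
 green 45 [613.6 325.9  60. ] [  1.   -0.3 613.6 325.9]
 jaw 95 [[-0.24108851687995536, 96.59264644262007, 33.37090413405608], [20.591094874126323, 98.93940463378955, 54.07551554107053], [39.509711773542854, 105.26968945260298, 56.901480310010314]] [301 229] [312 245]
 stop 218 [[-3.1093306959640863, 178.62961758966455, 26.32583935328599], [23.118246079290614, 181.4420270665645, 47.60856301788671], [42.86912541984054, 206.0419837402387, 57.082586447876125]]
 stoptop [[-3.8218411855716656, 179.03637682565383, 51.18666954514801], [19.566673061742094, 184.3415613279925, 55.58862146555561], [42.04464333075534, 192.02846478250572, 57.40721018066763]]
 grip 113 [[-115.96574245941672, 36.95791349996538, 475.0084409358378, -118.03645032713085, 87.03263379171986], [-106.04849220323987, 41.95796315031202, 485.0257706839338, -111.74662250982652, 117.154057
[... 654 characters left out ...]
5.270594294596375], [14.17060377144659, 190.42210443720165, 52.90591246984837], [36.66597413498899, 205.81330555963126, 56.24216990259078]]
 stoptop [[-6.6140947003526005, 179.80857993026132, 52.234679937828716], [15.738000249280123, 186.1617373377006, 53.92898255908722], [37.71126606300721, 192.46748637200406, 56.258848679336765]]
 grip 37 [[-120.44520715483847, 38.32144644725702, 469.54735546899127, -116.82343235587038, 86.24886535817336], [-113.60866126216608, 48.00333253097346, 476.9868069688447, -107.6798573442111, 128.54977861391149], [-106.44321548917206, 52.801946247459234, 483.9451991079601, -102.38191243481656, 133.43233378859273]]
 griptop 22 [ 477.4 -110.1  130.8] [-113.2   45. ]
```

```bash
cat >> h.py <<'E'
from scipy.spatial.transform import Rotation as Ro
YAW=.2075; O=np.array([597.4,-130.8])
def P2W(x,y): c,s=np.cos(YAW),np.sin(YAW); return O+[c*x-s*y,s*x+c*y]
def rv(a):  # tool down, tool y axis at world angle a
    y=np.array([np.cos(a),np.sin(a),0]); z=np.array([0,0,-1.]); return Ro.from_matrix(np.c_[np.cross(y,z),y,z]).as_rotvec()
E
python3 - <<'E'
from h import *
np.set_printoptions(suppress=True,precision=2)
B=[612.2,326.3]; 
for nm,xy,a in(("pick",B,-.25),("place",P2W(18,149),YAW),("lever",P2W(-111,44.5),YAW+np.pi/2)):
    for k in(0,np.pi):
        for z in (25,200): print(nm,k,z,ik([*xy,z],rv(a+k)))
E
```

```text
pick 0 25 [-0.58  1.    0.05  1.46 -0.07  0.68 -0.75]
pick 0 200 [-0.35  0.82 -0.43  1.33  0.35  1.07 -1.08]
pick 3.141592653589793 25 [-0.05  1.3  -1.26  1.42  1.25  1.31  1.51]
pick 3.141592653589793 200 [-0.06  1.05 -1.26  1.31  0.98  1.44  1.65]
place 0 25 [ 0.07  0.91 -0.32  1.81  0.53  0.51 -0.4 ]
place 0 200 [ 0.22  0.69 -0.57  1.69  0.45  0.9  -0.33]
place 3.141592653589793 25 [-0.32  0.94  0.37  1.83 -0.65  0.5  -2.43]
place 3.141592653589793 200 [-0.39  0.69  0.5   1.72 -0.42  0.84 -2.64]
lever 0 25 [ 0.52  0.92 -0.66  2.08  1.14  0.57  0.8 ]
lever 0 200 [ 0.73  0.69 -1.    1.94  0.73  0.93  1.13]
lever 3.141592653589793 25 [ 0.14  0.84 -0.02  2.1   0.07  0.2  -1.3 ]
lever 3.141592653589793 200 [ 0.22  0.53 -0.13  1.97  0.11  0.66 -1.35]
```

```bash
python3 - <<'E'
from h import *
np.set_printoptions(suppress=True,precision=1)
B=[612.2,326.3]; a=rv(-.25)
grip(1.0); goto([*B,200],a); print(current_time_s(),current_eef_pos())
print(move_l([*B,90],v=200)); print(move_l([*B,25],v=80,until_force=8), current_eef_pos())
grip(0.0,25); print('w',current_width()*88,current_grip_force())
move_l([*B,160],v=200); print('w',current_width()*88, current_time_s())
for n in("scene","top"):
    p,d=read_camera(n); np.savez(n+"1.npz",p=p,d=d)
    P=pts(n,cv2.medianBlur(d,3)); print(n)
cv2.imwrite("pics/lift.png",cv2.resize(cv2.convertScaleAbs(np.load("scene1.npz")['p'][110:260,330:530,::-1],alpha=1.6),None,fx=3,fy=3))
E
```

```text
3.9667 [612.8 325.2 199.9]
False
False [612.6 326.6  25.5]
w 45.20589034313539 24.993993043899536
w 44.885195721489275 7.1917
scene
top
```

View pics/lift.png

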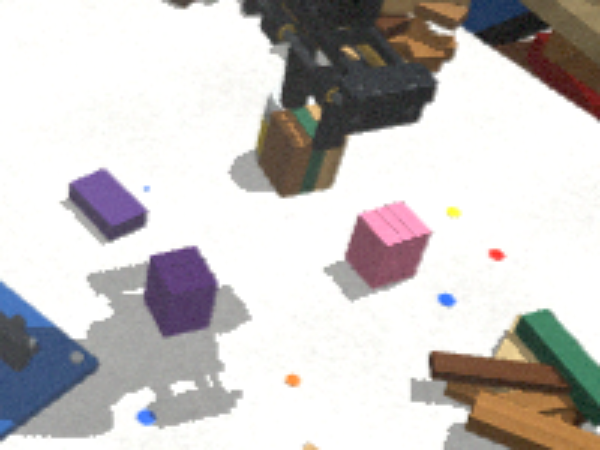

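The block is held upright in the fingers, about scene crop (303,150), and the neighbours are untouched. Now I place it.

```bash
python3 - <<'E'
from h import *
np.set_printoptions(suppress=True,precision=1)
T=P2W(18,149)
goto([*T,165],rv(YAW)); move_l([*T,105],v=200)
print(current_eef_pos(),T)
hit=move_l([*T,41],v=60,until_force=6); print(hit,current_eef_pos(),current_ft_force(),current_time_s())
if current_eef_pos()[2]<46:
    grip(1.0); move_l([*T,160],v=200)
    G=P2W(-125,140); goto([*P2W(-140,44),200],rv(YAW-np.pi/2)); print('w',current_width())
    print(current_time_s())
for n in("scene","top"):
    p,d=read_camera(n); np.savez(n+"2.npz",p=p,d=d)
a=np.load("scene2.npz")['p'][190:310,230:380,::-1]; b=np.load("top2.npz")['p'][150:240,290:410,::-1]
a=cv2.resize(a,(600,480)); b=cv2.resize(b,(640,480))[:, :]; 
cv2.imwrite("pics/placed.png",cv2.resize(cv2.convertScaleAbs(np.hstack([a,b]),alpha=1.6),None,fx=.64,fy=.64))
E
```

```text
[584.5  20.2 105.1] [584.3  18.7]
False [584.7  18.8  41.4] [-0.5 -0.3 -1.9] 10.1417
w 1.0008979495210908
12.6
```

View pics/placed.png

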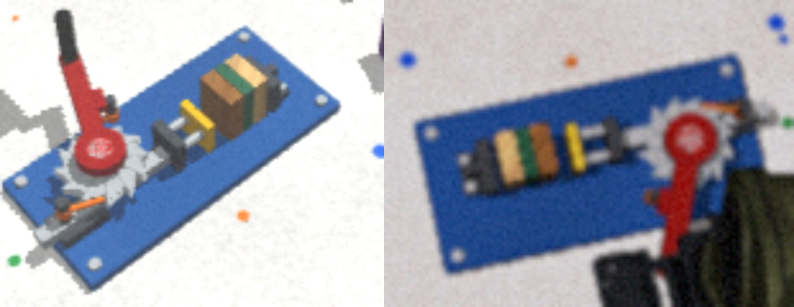

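The block stands in the bed between the jaw and stop, layers facing the jaws, with about 4 mm to the stop (crop left (233,95), right (525,153)). Next, the lever: first notch with checks.

```bash
cat >> h.py <<'E'
R2=np.array([[np.cos(YAW),-np.sin(YAW)],[np.sin(YAW),np.cos(YAW)]])
def jaw(verbose=True):
    out={}
    p,d=read_camera("scene"); P=pts("scene",d); hsv=cv2.cvtColor(p,cv2.COLOR_RGB2HSV); L=(P[...,:2]-O)@R2
    inp=(L[...,0]>-15)&(L[...,0]<50)&(L[...,1]>85)&(L[...,1]<150)&(P[...,2]>28)&(P[...,2]<62)
    y=inp&(hsv[...,0]>20)&(hsv[...,0]<32)&(hsv[...,1]>190)
    y=cv2.morphologyEx(y.astype(np.uint8),cv2.MORPH_OPEN,np.ones((2,2)))>0
    uv=np.argwhere(y)[:,::-1]
    return len(uv),uv.mean(0).round(2),L[y].mean(0).round(1)
OFF=0.071
def pose(th,z=82):
    a=YAW+np.pi-.38+th; return [*(O+120*np.array([np.cos(a),np.sin(a)])),z],rv(a+np.pi/2)
def go(th,v,f=None):
    q,r=pose(th); return move_l(q,v=v,rot=r,until_force=f)
def tang():  # outside force on tool along power direction
    p=current_eef_pos()[:2]-O; t=np.array([-p[1],p[0]])/np.hypot(*p); return round(float(current_ft_force()[:2]@t),2)
def ang(): 
    p=current_eef_pos()[:2]-O; return round(float((np.arctan2(p[1],p[0])-(YAW+np.pi-.38)+np.pi)%(2*np.pi)-np.pi),3)
def stroke():
    t=[]
    for th,v in((.3,110),(.55,90),(.70+OFF,70)):
        h=go(th,v,20); t.append((ang(),tang(),h))
        if h: break
    go(.4,150,8); go(.08,130,8); h=go(-OFF-.05,35,4); t.append((ang(),tang(),h)); 
    return t
E
python3 - <<'E'
from h import *
np.set_printoptions(suppress=True,precision=2)
print('jaw',jaw())
d=np.load("scene2.npz"); P=pts("scene",cv2.medianBlur(d['d'],3)); L=(P[...,:2]-O)@R2
m=(L[...,1]>118)&(L[...,1]<178)&(abs(L[...,0]-18)<32)&(P[...,2]>70); W=np.c_[L[m],P[m][:,2]]
print('block',m.sum(),cv2.minAreaRect(W[:,:2].astype(np.float32)),np.median(W[:,2]))
grip(34/88); q,r=pose(0,170); goto(q,r); print(current_eef_pos(),q,current_width()*88)
print(move_l(pose(0)[0],v=120,until_force=4),current_eef_pos(),tang(),current_ft_force())
if current_eef_pos()[2]<85:
    print(stroke()); print(current_time_s(),jaw())
E
```

```text
jaw (0, array([nan, nan]), array([nan, nan]))
block 293 ((19.345975875854492, 149.617431640625), (46.77207565307617, 51.472503662109375), 0.6840953826904297) 74.21016927153833
[ 478.56 -109.99  169.74] [np.float64(479.1809522167984), np.float64(-110.20250643323062), 170] 34.28122973953364
False [ 479.55 -110.42   82.67] 0.03 [-0.32  0.03 -0.79]
[(0.3, -0.27, False), (0.542, -0.83, False), (0.764, -0.04, False), (-0.068, 2.14, True)]
17.9667 (4, array([305.5, 230.5]), array([  6.8, 107.8]))h.py:32: RuntimeWarning: Mean of empty slice.
  return len(uv),uv.mean(0).round(2),L[y].mean(0).round(1)
  ret = um.true_divide(
```

```bash
sed -i 's/hsv\[...,1\]>190/hsv[...,1]>140/; s/def jaw(verbose=True):/def jaw(f=None):/; s/p,d=read_camera("scene"); P=pts/p,d=read_camera("scene") if f is None else (np.load(f)["p"],np.load(f)["d"]); P=pts/' h.py
python3 - <<'E'
from h import *
np.set_printoptions(suppress=True,precision=2)
print(jaw("scene2.npz"),jaw("scene0.npz"),jaw())
for i in range(2): print(stroke(),current_time_s(),jaw())
p,d=read_camera("scene"); np.savez("scene3.npz",p=p,d=d)
cv2.imwrite("pics/n3.png",cv2.convertScaleAbs(cv2.resize(p[190:310,230:380,::-1],(600,480)),alpha=1.6))
E
```

```text
(59, array([307.42, 235.61]), array([ 22.3, 101. ])) (53, array([307.25, 235.36]), array([ 21.8, 100.8])) (59, array([309.32, 234.69]), array([ 23. , 106.6]))
[(0.295, -0.24, False), (0.541, 0.28, False), (0.763, 0.12, False), (-0.068, 1.14, True)] 21.1833 (55, array([310.73, 233.  ]), array([ 21.5, 112.5]))
[(0.296, -0.46, False), (0.542, -0.23, False), (0.764, 0.51, False), (-0.068, 0.92, True)] 24.35 (55, array([312.89, 232.02]), array([ 22.8, 118.5]))
```

View pics/n3.png

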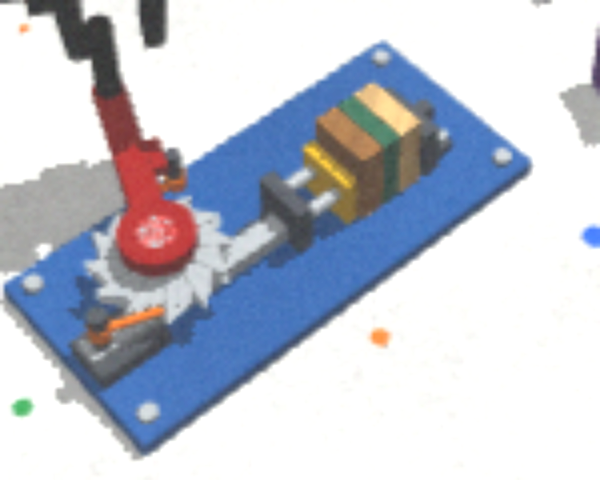

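Three notches are in (jaw moved +17.6 mm), and the jaw is now at the block at (330,180) in the crop. I continue one notch at a time.

```bash
python3 - <<'E'
from h import *
np.set_printoptions(suppress=True,precision=2)
for i in range(2): print(stroke(),current_time_s(),jaw(),jaw())
E
```

```text
[(0.295, 0.56, False), (0.542, -0.31, False), (0.761, -0.87, False), (-0.068, 2.45, True)] 27.5667 (53, array([313.64, 231.13]), array([ 21.6, 122. ])) (56, array([313.3 , 231.02]), array([ 20.6, 121.8]))
[(0.292, -2.51, False), (0.536, -3.23, False), (0.753, -5.51, False), (-0.068, 0.61, True)] 30.7833 (50, array([313.8 , 231.28]), array([ 22.3, 122. ])) (54, array([313.48, 230.96]), array([ 29.9, 114.6]))
```

The jaw stopped at 122, so the free travel was about 21 mm and the clamp force is about 50–60 N, near the lower limit. One more notch should give about 95–100 N. I'll do it with averaged force checks and a shorter stroke.

```bash
python3 - <<'E'
from h import *
np.set_printoptions(suppress=True,precision=2)
def avg():
    t=[]
    for _ in range(12): wait(.02); t.append(tang())
    return round(np.mean(t),2)
go(.03,60); z=avg(); print('free',ang(),z)
ok=True
for th,lim in((.2,8.5),(.35,9.5),(.5,10.5),(.62,11.5),(.70,11.8),(.745,12.2)):
    go(th,60,20); f=z-avg(); print(ang(),round(f,2))
    if f>lim: ok=False;print('abort');break
    if ang()-.0716>.65: break
print(ok,current_time_s(),jaw())
E
```

```text
free 0.025 -0.07
0.187 4.99
0.334 5.46
0.478 6.74
0.594 7.58
0.674 7.09
0.713 8.33
True 34.9833 (51, array([313.88, 231.14]), array([ 22.2, 122.3]))
```

```bash
python3 - <<'E'
from h import *
np.set_printoptions(suppress=True,precision=2)
def avg():
    t=[]
    for _ in range(12): wait(.02); t.append(tang())
    return round(np.mean(t),2)
go(.77,50,20); print(ang(),avg())
go(.4,150,8); go(.08,130,8); print(go(-OFF-.05,35,4),ang())
go(.03,60); z=avg(); go(.2,50,15); print('hold',ang(),z-avg()); 
go(.08,100,8); print(go(-OFF-.05,30,4),ang()); go(0,60); print(current_time_s(),jaw())
E
```

```text
0.736 -9.04
True -0.068
hold 0.167 7.81
True -0.067
39.525 (56, array([314.  , 231.25]), array([ 22.5, 122.4]))
```

The hold force reads 7.8 N at the grip, against 5.0 N a notch earlier. That is about 75 N of clamping, mid-window. Now I retreat, verify and hand in.

```bash
python3 - <<'E'
from h import *
np.set_printoptions(suppress=True,precision=2)
move_l(pose(0,210)[0],v=150); move_l([480,-260,230],v=250); 
n="scene"; p,d=read_camera(n); P=pts(n,cv2.medianBlur(d,3)); L=(P[...,:2]-O)@R2
m=(L[...,1]>118)&(L[...,1]<182)&(abs(L[...,0]-18)<32)&(P[...,2]>70)
print('block',cv2.minAreaRect(L[m].astype(np.float32)),np.median(P[m][:,2]))
q=(L[...,0]<-80)&(L[...,0]>-150)&(abs(L[...,1]-40)<50)&(P[...,2]>128)&(P[...,2]<136); print('griptop',q.sum(),L[q].mean(0),'was -110.3 43.5')
cv2.imwrite("pics/end.png",cv2.convertScaleAbs(cv2.resize(p[150:310,220:480,::-1],(780,480)),alpha=1.6)); print(current_time_s(),current_ft_force())
E
```

```text
block ((19.470539093017578, 154.61279296875), (50.65546417236328, 47.05401611328125), 88.63971710205078) 74.07502581560101
griptop 31 [-109.4    43.84] was -110.3 43.5
41.3833 [-0.18  0.48 -0.14]
```

View pics/end.png

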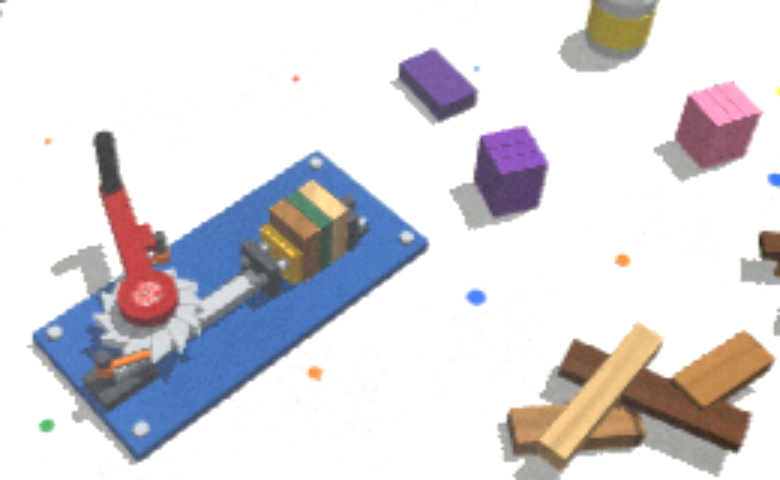

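The block is pinched between jaw and stop at (310,230), the lever is home with its grip at (105,160), and the other things in the crop are where they were.

```bash
python3 -c "
from rig import *
print(finish_job(),current_time_s())"
```

```text
the job is handed in; nothing more can be done
the job is handed in; nothing more can be done
```

I handed in the job at about 41 s: the block stands square in the press, clamped after six notches at an estimated 75 N (judged from the lever force), and the lever is back home; no verdict came back.

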